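# Pull-off test of a snap connector on a hand-cranked pull bench

## Task

Swing the clear guard over the connector on the little pull bench until it meets its stop. Then turn the crank clockwise, seen from above, winding the load up without letting go, until you feel the snap connector let go and the resistance drop away, and stop at once, within a third of a turn, so that the sled does not run on. Leave the guard over the bench and the things lying round it where they are.

Things in the scene. Friction and masses are not known exactly. Their poses are not given: they have to be found in the camera images.
- bench: Pull bench, fixed: aluminium bed 145 x 335 mm (its x, y), top 22 mm up. Origin on the worktop at mid-length, z up. +y end: spring gauge (lying steel barrel). Drive head (grey box, 90 mm high) at x +32, y -70 mm, crank on top. The robot is on the -x side. A sled, at most 75 mm high, runs on rails along y at x -30 mm. A tall microscope (over 0.35 m) stands left of it: pass above.
- crank_axis (a point): Point on the crank's upright axis, 129.5 mm above the worktop, level with the middle of the knob. Fixed to the bench, axes as the bench's.
- crank_knob (a point): Middle of the crank's knob: upright black grip, 18 mm in diameter, 39 mm tall (109.5 to 148.5 mm above the worktop), turning freely on its pin, on a circle of 48 mm radius about crank_axis. Below it the flat crank arm, 14 mm wide, top 108.5 mm up, from the hub (radius 12 mm, top 112.5 mm). Apart from the guard, the rest of the bench is under 105 mm high.
- crank (a joint): Crank angle, rad, grows clockwise seen from above; starts at 0 to 3; no stop of its own. Unloaded it takes 1 to 1.5 N at the knob. From about 4 rad the latch takes up the pull and the force climbs by about 1.1 N per rad, until at an unknown angle from 9 to 14.5 rad, at 5 to 13 N, the latch snaps and it drops at once to 1 to 1.5 N. Let go under load, the crank spins back.
- guard_knob (a point): Middle of the guard's handle: upright black peg, 15 mm in diameter with a 19 mm ball on top (108 to 147.5 mm above the worktop, this point 130 mm up), in the middle of the clear, milky hood (100 x 108 mm, top 104 mm, lips down to 86 mm above the worktop). It swings on a circle of 103.9 mm radius about guard_hinge.
- guard_hinge (a point): Point on the guard's upright hinge axis, 130 mm above the worktop; fixed to the bench. The post and its sleeve end at 113 mm; an aluminium bar, 14 mm wide, top 110 mm above the worktop, leads from it to the hood.
- guard (a joint): Guard angle, rad: 0 over the connector against its stop; grows as it opens, clockwise seen from above, over the bench's front left corner; so it closes counterclockwise. Starts at 0.9 to 1.4. The hinge is stiff, stays where it is left and takes 1.2 to 1.5 N at the handle.
- plug_nose (a point): Nose of the plug, a grey plastic bar 20 x 10 mm along y, clamped on the sled, 56 mm above the worktop. It moves to the bench's -y with the sled, 4 mm per rad of the crank. Axes as the bench's.
- socket_mouth (a point): Mouth of the black socket (42 x 50 x 44 mm), 56 mm above the worktop, opening to -y. On the gauge's spring (3.3 N per mm) it is drawn 18 to 42 mm to -y under load and springs back when the latch lets go. Until then the plug's nose is at least 27 mm inside (+y), afterwards under 15 mm inside or out of it. Axes as the bench's.
- peak_pointer (a point): Collar (10 mm in diameter, 8 mm long) of the gauge's peak pointer on a thin rod along the bench's front, 57 mm above the worktop. The socket pushes it to -y; it stays at the furthest point, the peak load. When the latch lets go the nose is 21 to 24 mm to its +y side; each further rad of crank takes off 4 mm. Axes as the bench's.
- loupe: Bystander: standing loupe, 42 mm across, 43 mm tall, on the worktop in front of the bench. Origin at the centre of its underside.
- petri_dish: Bystander: closed clear petri dish, 58 mm across, 16 mm tall, on the worktop in front of the bench. Origin at the centre of its underside.
- sample_mount: Bystander: clear round sample mount, 32 mm across, 20 mm tall, on the worktop in front of the bench. Origin at the centre of its underside.

How it is judged:
By the outcome, as a careful person would: the job done as asked, in the order asked, and still so for the second after the job is handed in, with the robot touching nothing.
It also fails if it takes over 69 s, if anything falls off the work surface, if the arm or the gripper's body presses on something with over 40 N, if the wrist force passes 120 N, or if a joint passes its speed limit or range.

## Robot

A 6-joint arm with a two-finger parallel gripper is mounted at the origin on the work surface; the furniture and walls round the work are solid. World frame = base frame: x ahead of the robot, y to its left, z up, the work surface at z = 0. Lengths are in m, angles in rad, forces in N, time in s.
With the tool pointing down it reaches from about 0.35 to 0.775 m from the base axis. Payload 5.5 kg.
Tool frame: the origin (TCP) lies between the finger pads; the fingertips stand 22 mm ahead of it and the grasp point (between the pads) lies 3 mm ahead of it; z points along the fingers, y is the line along which they close (so a half turn about z gives the same grasp; the last joint's range is limited). The gripper opens to 85 mm and grips with 20 to 120 N. Pads are 22 mm wide; open, the fingers measure 114 mm over their backs; the gripper's body (76 mm by 85 mm) begins 54 mm behind the grasp point. The pads swing forward as they close: fully open they stand 13 mm farther back than shut.
Start: joints at [-1.473, 0.313, 0.046, 1.304, 0, 1.431], TCP at [0.135, -0.559, 0.253] pointing down, gripper open.
Joint ranges: [-2.76, 2.76], [-0.86, 1.69], [-1.03, 1.26], [-2.2, 2.34], [-1.47, 1.5], [-3.14, 3.14]. Speed limits (rad/s): [2.57, 2.57, 3.14, 3.14, 3.14, 3.14].

## Interface

Orientations are given as a unit quaternion [w, x, y, z].
In Python, from workcell import env, probe_bus, read_camera, hand_in gives the robot as it stands (env), with the cameras as plain functions, the readings (probe_bus) and the job as plain functions.
- The arm moves only by the tool creep_tool, called after "Emit:" by a JSON object that holds its "op" and its "data". Schema: {"type":"object","properties":{"steps":{"type":"array","items":{"type":"object","properties":{"xyz":{"type":"array","items":{"type":"number"},"minItems":3,"maxItems":3},"rot":{"type":"array","items":{"type":"number"},"minItems":3,"maxItems":3}},"additionalProperties":false},"minItems":1,"maxItems":8},"finger_gap":{"type":"number"},"squeeze":{"type":"number"},"only":{"type":"string"},"quiet":{"type":"boolean"},"lines":{"type":"string"}},"required":["steps"],"additionalProperties":false}. steps is a list of rows, 1 to 8 of them, each an object with the fields xyz (a list: dx, dy, dz in parts of the range, where 1.0 means 0.75 m), rot (a list: a rotation vector rx, ry, rz in fractions of the full range, 1 being pi rad); a field left out counts as zero; each row is the pose to reach, as a shift and turn from the pose commanded when the call began, along the tool's axes at that moment; what a row does not reach only later rows make up. A row lasts 1/8 s, in which the tool goes at most 0.0625 m and 0.188 rad, less where a joint would pass 70% of its speed; a pose out of reach is approached as far as the arm can. finger_gap is the finger opening in m, set as the call begins (left out keeps the last). The fingers move at their own pace and stop on an object; squeeze is the grip in N (left out, the last holds). Time passes only in rows, so rows that do not move let the fingers close. The tool returns the time, the measured TCP pose, the force, the opening and the grip force at its end. only (a regular expression) keeps the lines of the reply that match it, lines (a string "A,B") keeps lines A to B, and quiet returns only ok. Shift and turn numbers lie between -1 and 1, and a call with a number outside is refused. Input that does not fit is refused with a message, and nothing moves.
- probe_bus.get_state(): the state, without advancing time (a new reading comes with each control period).
- read_camera(name): name is "scene" or "side" or "wrist"; returns a dict with "image" (400x640x3 uint8, red, green, blue), "K" (3x3 intrinsics, pixels), "R" (3x3) and "t" (3): a world point X has camera coordinates R X + t. Camera axes: x right, y down, z forward; pixel columns grow to the right and rows downward; lengths in m; the calibration is good to about 2 mm. A picture is of the moment at which its call begins. There is no depth.
- hand_in(): hands the job in; it is judged then, once.
The state is a dict: "clock": time; "joint_pos": joint angles; "qvel": joint speeds; "tau": joint torques, N m; "tcp_pos": TCP position; "orientation": TCP orientation; "wrist_force": force on the tool from outside, world axes, zero at the start; "ft_torque": the same for the moment, N m; "finger_gap": finger opening in m; "grip_force": force on a finger pad.
Only numpy, scipy, OpenCV 4.12 (cv2) and the standard library are available. Lean on these libraries where they do the work, as an engineer would, in place of code of your own. Each camera call takes 0.05 s, during which the arm holds its last target. There are 200 camera calls.

## Working session

There is one attempt and no reset: what is moved stays moved. The work goes in short steps, Python scripts to look and compute and a tool call to move; the robot and the scene stay as the last step left them, time stands still between calls to the robot, and variables do not carry over. Pictures are saved under pics/ and viewed, at most 10 in all, crops included, and the job is handed in when it is done.

```bash
ls; mkdir -p pics; python3 - <<'E'
from workcell import env, probe_bus, read_camera, hand_in
import cv2
for n in("scene","side"):
    c=read_camera(n); cv2.imwrite(f"pics/{n}0.png",c["image"][:,:,::-1]); print(n,c["K"].tolist(),c["R"].round(4).tolist(),c["t"])
print(probe_bus.get_state())
E
```

```text
pics
workcell.py
scene [[372.707027872826, 0.0, 319.7229067040262], [0.0, 372.707027872826, 193.61040599398365], [0.0, 0.0, 1.0]] [[0.8757, -0.4825, -0.0178], [-0.2437, -0.4099, -0.879], [0.4168, 0.7741, -0.4765]] [-0.48464876  0.14305718  0.84353312]
side [[446.18735574654835, 0.0, 317.0724110348217], [0.0, 446.18735574654835, 198.0282730661171], [0.0, 0.0, 1.0]] [[-0.9977, -0.067, 0.0083], [-0.0496, 0.6427, -0.7645], [0.0459, -0.7631, -0.6446]] [0.46627495 0.22817996 0.74975413]
{'clock': 0.1, 'joint_pos': array([-1.47256887e+00,  3.13943380e-01,  4.50778357e-02,  1.30363065e+00,
       -9.00297712e-06,  1.43121501e+00]), 'qvel': array([ 1.38805006e-03, -1.56504326e-03,  3.57869767e-03,  5.29812663e-05,
       -5.55431635e-04, -8.58005215e-05]), 'tau': array([ 3.66209824e-03, -4.81723273e+01,  2.99246281e+01,  1.26173111e-02,
       -7.93916774e-05, -8.78109233e-06]), 'tcp_pos': array([ 0.13540998, -0.55837661,  0.25248171]), 'orientation': array([-8.49847547e-04,  9.92938839e-01,  1.18624361e-01,  1.30722963e-05]), 'wrist_force': array([ 0.0881015 , -0.21427946,  0.05329414]), 'ft_torque': array([-0.04348305,  0.01943799, -0.02933646]), 'grip_force': 0.0, 'finger_gap': 0.08503340029491523}
```

View pics/scene0.png

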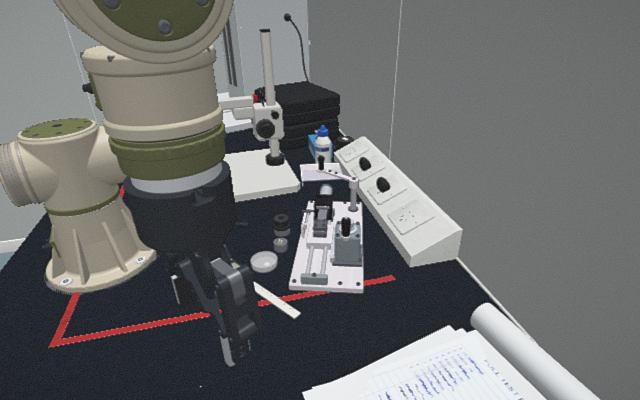

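View pics/side0.png

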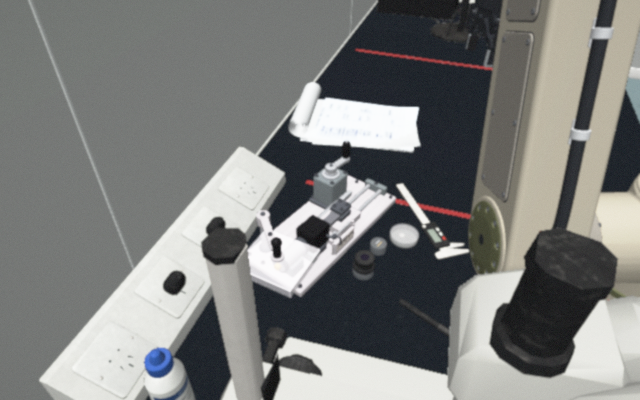

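Scene: bench around (330,240), crank knob about (346,226), guard hood about (322,172) with its peg at (321,162). Side: crank knob (346,148), guard peg (277,245), hinge post (264,215). I'll enlarge both.

```bash
python3 - <<'E'
import cv2,numpy as np
a=cv2.imread("pics/scene0.png")[145:300,230:400]; b=cv2.imread("pics/side0.png")[135:300,235:435]
cv2.imwrite("pics/a.png",cv2.resize(a,None,fx=3.8,fy=3.8,interpolation=cv2.INTER_CUBIC)); cv2.imwrite("pics/b.png",cv2.resize(b,None,fx=3.6,fy=3.6,interpolation=cv2.INTER_CUBIC))
E
```

```text
(no output)
```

View pics/a.png

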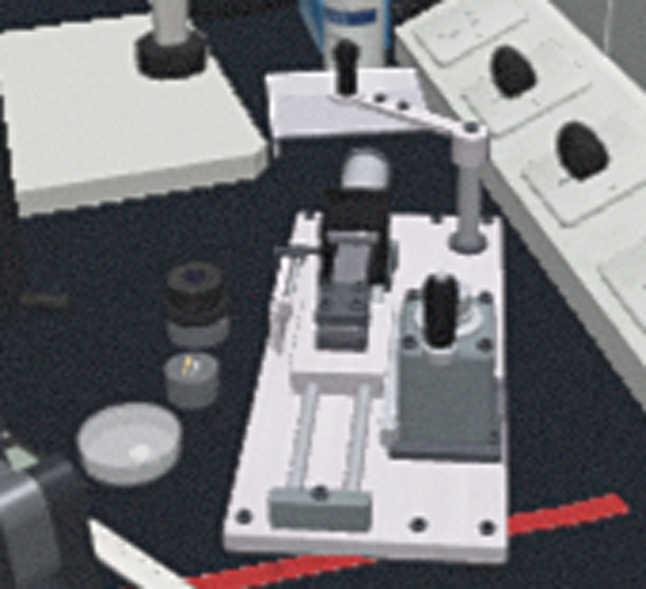

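View pics/b.png

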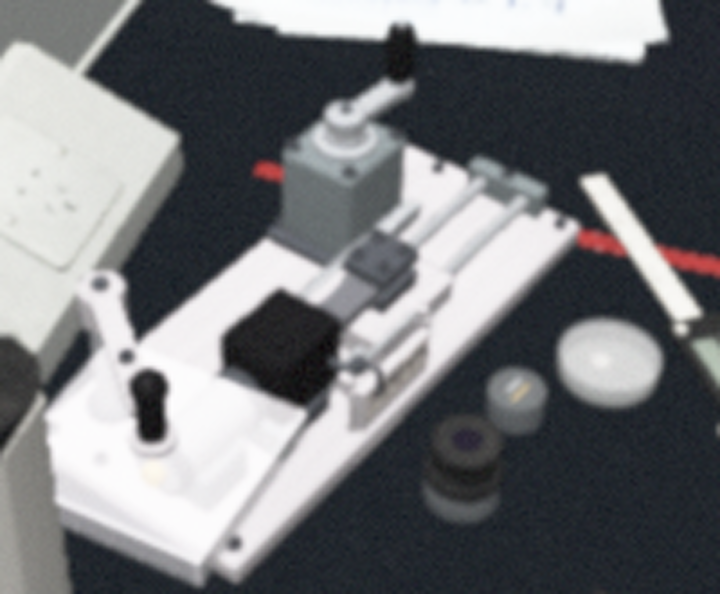

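Scene crop (×3.8): crank knob middle (439,310), peg (346,68), hinge cap (471,127), bed corners (228,540), (505,550), (502,217), (296,213). Side crop (×3.6): knob (400,53), peg (151,403), hinge cap (102,283), hub (347,107), corners (578,226), (222,572).

```bash
cat > h.py <<'E'
import numpy as np,cv2
from workcell import env, probe_bus, read_camera, hand_in
from scipy.optimize import least_squares
from scipy.spatial.transform import Rotation as Ro
def cams(*names): return {n:read_camera(n) for n in names}
def proj(c,X): p=c["K"]@(c["R"]@np.asarray(X)+c["t"]); return p[:2]/p[2]
def tri(c1,p1,c2,p2):
    f=lambda X: np.r_[proj(c1,X)-p1,proj(c2,X)-p2]
    s=least_squares(f,[.5,-.1,.1]); return s.x,np.abs(s.fun).max()
def plane(c,p,z):
    d=c["R"].T@np.linalg.solve(c["K"],np.r_[p,1]); o=-c["R"].T@c["t"]; return o+d*(z-o[2])/d[2]
E
python3 - <<'E'
from h import *
C=cams("scene","side"); S,D=C["scene"],C["side"]
s=lambda x,y: np.array([(x+.5)/3.8-.5+230,(y+.5)/3.8-.5+145])
d=lambda x,y: np.array([(x+.5)/3.6-.5+235,(y+.5)/3.6-.5+135])
for n,a,b in [("knob",s(439,310),d(400,53)),("peg",s(346,68),d(151,403)),("hinge",s(471,127),d(102,283))]:
    print(n,*tri(S,a,D,b))
obs=[(S,s(228,540),(-.0725,-.1675,.022)),(S,s(505,550),(.0725,-.1675,.022)),(S,s(502,217),(.0725,.1675,.022)),(S,s(296,213),(-.0725,.1675,.022)),(D,d(578,226),(-.0725,-.1675,.022)),(D,d(222,572),(-.0725,.1675,.022)),(D,d(347,107),(.032,-.07,.1125))]
def W(q,P): c,n=np.cos(q[2]),np.sin(q[2]); return np.array([q[0]+c*P[0]-n*P[1],q[1]+n*P[0]+c*P[1],P[2]])
r=least_squares(lambda q:np.concatenate([proj(c,W(q,P))-p for c,p,P in obs]),[.6,-.1,0])
print(r.x,r.fun.round(1)); ax=W(r.x,(.032,-.07,.1295)); print("axis",ax)
print("peg z130",plane(S,s(346,68),.13),plane(D,d(151,403),.13),"knob z129",plane(S,s(439,310),.1295),plane(D,d(400,53),.1295))
E
```

```text
knob [ 0.42974734 -0.32970641  0.12715673] 0.14898248742258602
peg [ 0.53685803 -0.04101108  0.12588968] 0.19760949282658657
hinge [ 0.57598075 -0.13655312  0.11039376] 0.15426366723397678
[ 0.46819627 -0.21353512 -0.59709972] [-0.7 -3.   1.6 -1.8  1.  -0.9  1.7 -1.5  0.5 -1.3  2.3 -2.   1.8  1.4]
axis [ 0.45530205 -0.28941488  0.1295    ]
peg z130 [ 0.53161245 -0.0495543   0.13      ] [ 0.53633082 -0.03728282  0.13      ] knob z129 [ 0.42746954 -0.33275134  0.1295    ] [ 0.4301198  -0.32651266  0.1295    ]
```

```bash
python3 - <<'E'
from h import *
C=cams("scene","side"); S,D=C["scene"],C["side"]
for c in(S,D): print("cam",-c["R"].T@c["t"])
print("base corners",plane(S,[299,186],.03),plane(S,[262,150],.03),plane(S,[235,198],.03)," side",plane(D,[287,340],.03),plane(D,[450,372],.03))
print("col foot",plane(S,[275,160],.04))
for z in(.3,.35,.4,.45): print(z,"coltop",plane(S,[266,30],z),plane(D,[222,240],z),"eyep/side",plane(D,[580,255],z),"head scene",plane(S,[267,120],z))
s=probe_bus.get_state();R=Ro.from_quat(s["orientation"],scalar_first=True).as_matrix();print(R.round(3))
E
```

```text
cam [ 0.10771666 -0.82815695  0.51908678]
cam [0.44210909 0.45677394 0.65384003]
base corners [0.50644557 0.03678566 0.03      ] [0.51602191 0.35423557 0.03      ] [0.3253356  0.06212753 0.03      ]  side [0.51048188 0.06767097 0.03      ] [0.26251254 0.10343689 0.03      ]
col foot [0.51227918 0.22537357 0.04      ]
0.3 coltop [1.09598625 1.71635815 0.3       ] [0.56714881 0.11765325 0.3       ] eyep/side [0.17894167 0.11095306 0.3       ] head scene [ 0.35641808 -0.15485277  0.3       ]
0.35 coltop [0.8704433  1.13564875 0.35      ] [0.54947985 0.16557331 0.35      ] eyep/side [0.21612902 0.1598199  0.35      ] head scene [ 0.29965943 -0.30851429  0.35      ]
0.4 coltop [0.64490036 0.55493935 0.4       ] [0.53181089 0.21349337 0.4       ] eyep/side [0.25331636 0.20868674 0.4       ] head scene [ 0.24290078 -0.46217582  0.4       ]
0.45 coltop [ 0.41935741 -0.02577005  0.45      ] [0.51414193 0.26141342 0.45      ] eyep/side [0.2905037  0.25755358 0.45      ] head scene [ 0.18614212 -0.61583734  0.45      ]
[[ 0.972  0.236 -0.   ]
 [ 0.236 -0.972  0.001]
 [ 0.    -0.001 -1.   ]]
```

The rows are not in the units I measure in: shifts go in shares of 0.75 m and turns go in shares of pi rad. I convert before sending: 0.512 m is 0.6827, -0.408 m is -0.544.

Emit:
{"op": "creep_tool", "data": {"steps": [{"xyz": [0.6827,-0.544,0]},{"xyz": [0.6827,-0.544,0]},{"xyz": [0.6827,-0.544,0]},{"xyz": [0.6827,-0.544,0]},{"xyz": [0.6827,-0.544,0]},{"xyz": [0.6827,-0.544,0]},{"xyz": [0.6827,-0.544,0]},{"xyz": [0.6827,-0.544,0]}], "finger_gap": 0.05, "squeeze": 40}}

```text
clock: 1.3
tcp_pos: [0.4431, -0.1622, 0.2536]
orientation: [0.0, 0.993, 0.119, 0.0]
wrist_force: [0.7, -0.5, -0.1]
finger_gap: 0.0496
grip_force: 0.0
```

```bash
python3 - <<'E'
from h import *
s=probe_bus.get_state();p=s["tcp_pos"];R=Ro.from_quat(s["orientation"],scalar_first=True).as_matrix()
print(R.round(3).tolist(),"to go",R.T@(np.array([.5365,-.041,.22])-p),s["joint_pos"])
E
```

```text
[[0.972, 0.235, 0.001], [0.235, -0.972, -0.001], [0.001, 0.001, -1.0]] to go [ 0.11927528 -0.09584321  0.03355973] [-5.21142868e-01  1.12871123e-01 -2.07360936e-01  1.24946125e+00
 -2.12330236e-04  2.38280465e+00]
```

Converted, 0.119 m is 0.1587, -0.096 m is -0.128.

Emit:
{"op": "creep_tool", "data": {"steps": [{"xyz": [0.1587,-0.128,0.044]},{"xyz": [0.1587,-0.128,0.044]},{"xyz": [0.1587,-0.128,0.044]},{"xyz": [0.1587,-0.128,0.044]}]}}

```text
clock: 1.8
tcp_pos: [0.5356, -0.0406, 0.2193]
orientation: [-0.0, 0.993, 0.121, -0.001]
wrist_force: [-0.8, -0.0, 0.1]
finger_gap: 0.05
grip_force: 0.0
```

```bash
python3 - <<'E'
from h import *
C=cams("wrist","scene","side");w=C["wrist"];T=probe_bus.get_state()["tcp_pos"]
print(T,"wristcam",-w["R"].T@w["t"],proj(w,[.5365,-.041,.13]))
im=np.hstack([w["image"][:,:,::-1],])
a=cv2.resize(C["side"]["image"][200:300,230:330,::-1],(400,400),interpolation=cv2.INTER_CUBIC)
cv2.imwrite("pics/w1.png",cv2.resize(np.hstack([im,a]),(800,308)))
cv2.imwrite("pics/w1full.png",im)
E
```

```text
[ 0.53473626 -0.04308825  0.22043049] wristcam [ 0.60998214 -0.02233036  0.33934463] [325.28379596 220.19159162]
```

View pics/w1full.png

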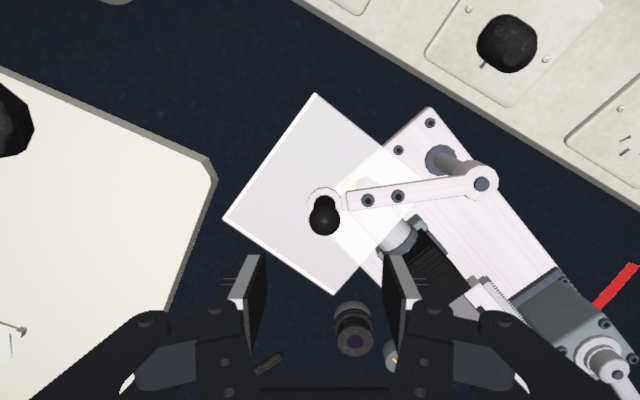

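Wrist view: peg ball at (324,219), hinge cap at (482,183), crank hub at (607,361).

```bash
python3 - <<'E'
from h import *
w=read_camera("wrist");s=probe_bus.get_state();R=Ro.from_quat(s["orientation"],scalar_first=True).as_matrix()
P=plane(w,[324,219],.138);H=plane(w,[482,183],.113);A=plane(w,[607,358],.1125)
print(P,H,A,np.linalg.norm((P-H)[:2]))
P=P*[1,1,0]+[0,0,.138]; print(R.T@(P-s["tcp_pos"]))
S=read_camera("scene")
f=lambda x,y: np.array([(x+.5)/3.8-.5+230,(y+.5)/3.8-.5+145])
print(tri(w,[324,219],S,f(346,50)),tri(w,[482,183],S,f(471,127)))
E
```

```text
[ 0.53864983 -0.04199088  0.138     ] [ 0.57822556 -0.13852963  0.113     ] [ 0.47039181 -0.28161894  0.1125    ] 0.10433584033167403
[ 0.00416924 -0.00050425  0.08260678]
(array([ 0.53865247, -0.04189675,  0.1383256 ]), np.float64(0.8876492976219197)) (array([ 0.57789064, -0.13913334,  0.11162518]), np.float64(1.0795696729259134))
```

Converted, 0.082 m is 0.1093, 0.07 m is 0.0933.

Emit:
{"op": "creep_tool", "data": {"steps": [{"xyz": [0.0053,-0.0007,0.0533]},{"xyz": [0.0053,-0.0007,0.0933]},{"xyz": [0.0053,-0.0007,0.1093]},{"xyz": [0.0053,-0.0007,0.1093]}]}}

```text
clock: 2.55
tcp_pos: [0.5384, -0.0417, 0.1382]
orientation: [-0.0, 0.993, 0.118, -0.0]
wrist_force: [-0.2, -0.4, 0.6]
finger_gap: 0.0501
grip_force: 0.0
```

Emit:
{"op": "creep_tool", "data": {"steps": [{},{},{},{}], "finger_gap": 0.005, "squeeze": 30}}

```text
clock: 3.05
tcp_pos: [0.5392, -0.04, 0.1398]
orientation: [-0.001, 0.993, 0.119, 0.001]
wrist_force: [-1.4, 4.3, 5.2]
finger_gap: 0.0169
grip_force: 29.1
```

```bash
python3 - <<'E'
from h import *
s=probe_bus.get_state();R=Ro.from_quat(s["orientation"],scalar_first=True).as_matrix();p=s["tcp_pos"]
H=np.array([.578,-.1388]); v=p[:2]-H; print(p,s["finger_gap"],np.linalg.norm(v),np.degrees(np.arctan2(v[1],v[0])))
for a in np.arange(.1,1.5,.1):
    c,n=np.cos(a),np.sin(a); q=H+[c*v[0]-n*v[1],n*v[0]+c*v[1]]; print(round(a,2),(R.T@np.r_[q-p[:2],0]).round(4))
E
```

```text
[ 0.53924916 -0.03995667  0.13981971] 0.016923408081704887 0.10616793684050979 111.40731891004242
0.1 [-0.0104  0.0019 -0.    ]
0.2 [-0.0206  0.0049 -0.0001]
0.3 [-0.0305  0.0089 -0.0001]
0.4 [-0.0398  0.0139 -0.0001]
0.5 [-0.0487  0.0197 -0.0001]
0.6 [-0.0569  0.0264 -0.0002]
0.7 [-0.0644  0.0339 -0.0002]
0.8 [-0.0711  0.0421 -0.0002]
0.9 [-0.077   0.051  -0.0003]
1.0 [-0.082   0.0604 -0.0003]
1.1 [-0.086   0.0702 -0.0003]
1.2 [-0.089   0.0804 -0.0003]
1.3 [-0.0909  0.0908 -0.0004]
1.4 [-0.0918  0.1014 -0.0004]
```

Converted, -0.07 m is -0.0933, -0.063 m is -0.084.

Emit:
{"op": "creep_tool", "data": {"steps": [{"xyz": [-0.0133,0.0027,0]},{"xyz": [-0.0267,0.0067,0]},{"xyz": [-0.04,0.012,0]},{"xyz": [-0.052,0.0187,0]},{"xyz": [-0.064,0.0253,0]},{"xyz": [-0.0747,0.0347,0]},{"xyz": [-0.084,0.044,0]},{"xyz": [-0.0933,0.0547,0]}]}}

```text
clock: 4.05
tcp_pos: [0.4779, -0.0949, 0.1396]
orientation: [-0.003, 0.993, 0.12, -0.001]
wrist_force: [-9.7, 9.0, 14.3]
finger_gap: 0.0167
grip_force: 30.0
```

```bash
python3 - <<'E'
from h import *
s=probe_bus.get_state();R=Ro.from_quat(s["orientation"],scalar_first=True).as_matrix();p=s["tcp_pos"]
H=np.array([.578,-.1388]); v=p[:2]-H; print(p,np.linalg.norm(v),np.degrees(np.arctan2(v[1],v[0])),R.T@s["wrist_force"])
for a in np.arange(.1,.8,.1):
    c,n=np.cos(a),np.sin(a); q=H+[c*v[0]-n*v[1],n*v[0]+c*v[1]]; print(round(a,2),(R.T@np.r_[q-p[:2],0]).round(4))
E
```

```text
[ 0.47788123 -0.09491253  0.13962763] 0.10931549516751655 156.32956112375882 [ -7.32604491 -11.1129817  -14.18184675]
0.1 [-0.0062  0.009  -0.    ]
0.2 [-0.0115  0.0186 -0.0001]
0.3 [-0.0158  0.0286 -0.0001]
0.4 [-0.019   0.039  -0.0002]
0.5 [-0.0212  0.0497 -0.0002]
0.6 [-0.0224  0.0606 -0.0003]
0.7 [-0.0224  0.0715 -0.0003]
```

```bash
python3 - <<'E'
from h import *
R=np.array([[.972,.235],[.235,-.972]]);cmd=np.array([.4800,-.0981]);H=np.array([.5725,-.1385])
for a in np.radians(155.4)+np.arange(.1,.8,.1): print((R.T@(H+.1042*np.array([np.cos(a),np.sin(a)])-cmd)).round(4))
E
```

```text
[-0.0075  0.0051]
[-0.0126  0.0141]
[-0.0169  0.0237]
[-0.0201  0.0336]
[-0.0223  0.0437]
[-0.0236  0.0541]
[-0.0237  0.0645]
```

Converted, 0.0235 m is 0.0313, -0.017 m is -0.0227.

Emit:
{"op": "creep_tool", "data": {"steps": [{"xyz": [-0.01,0.0067,-0.0013]},{"xyz": [-0.0167,0.0187,-0.0013]},{"xyz": [-0.0227,0.0313,-0.0013]}]}}

```text
clock: 4.42
tcp_pos: [0.4675, -0.1233, 0.1398]
orientation: [-0.001, 0.993, 0.119, -0.001]
wrist_force: [-7.0, 7.2, 7.5]
finger_gap: 0.0167
grip_force: 30.2
```

Emit:
{"op": "creep_tool", "data": {"steps": [{"xyz": [-0.0027,0.0067,0]},{"xyz": [-0.004,0.0133,0]}]}}

```text
clock: 4.68
tcp_pos: [0.4667, -0.1343, 0.1397]
orientation: [-0.001, 0.993, 0.119, -0.002]
wrist_force: [-8.4, 2.7, 6.9]
finger_gap: 0.0168
grip_force: 30.3
```

Converted, 0.01 m is 0.0133, 0.005 m is 0.0067.

Emit:
{"op": "creep_tool", "data": {"steps": [{"xyz": [-0.004,0.0067,0]},{"xyz": [-0.0053,0.0133,0]}]}}

```text
clock: 4.92
tcp_pos: [0.4663, -0.1452, 0.1397]
orientation: [-0.0, 0.993, 0.119, -0.001]
wrist_force: [-5.0, 4.2, 4.3]
finger_gap: 0.0166
grip_force: 29.9
```

Emit:
{"op": "creep_tool", "data": {"steps": [{"xyz": [0,0.0053,0]},{"xyz": [0,0.0107,0]}]}}

```text
clock: 5.18
tcp_pos: [0.4666, -0.1528, 0.1395]
orientation: [-0.001, 0.993, 0.119, -0.003]
wrist_force: [-10.8, 4.3, 7.5]
finger_gap: 0.0172
grip_force: 29.4
```

Converted, 0.006 m is 0.008, -0.001 m is -0.0013.

Emit:
{"op": "creep_tool", "data": {"steps": [{"xyz": [-0.0013,0.004,0]},{"xyz": [-0.0027,0.008,0]}]}}

```text
clock: 5.42
tcp_pos: [0.467, -0.1592, 0.1396]
orientation: [-0.0, 0.993, 0.119, -0.002]
wrist_force: [-4.5, 3.7, 4.3]
finger_gap: 0.0165
grip_force: 29.1
```

Emit:
{"op": "creep_tool", "data": {"steps": [{"xyz": [0,0.004,0]},{"xyz": [0,0.004,0]}]}}

```text
clock: 5.68
tcp_pos: [0.4669, -0.1608, 0.1395]
orientation: [-0.002, 0.993, 0.119, -0.002]
wrist_force: [-8.3, 6.4, 9.0]
finger_gap: 0.0168
grip_force: 29.2
```

Converted, 0.003 m is 0.004.

Emit:
{"op": "creep_tool", "data": {"steps": [{"xyz": [0,0.004,0]},{"xyz": [0,0.004,0]},{"xyz": [0,0.004,0]}]}}

```text
clock: 6.05
tcp_pos: [0.4669, -0.161, 0.1394]
orientation: [-0.005, 0.993, 0.12, -0.002]
wrist_force: [-10.0, 15.5, 12.6]
finger_gap: 0.0169
grip_force: 29.8
```

```bash
python3 - <<'E'
from h import *
C=cams("wrist");cv2.imwrite("pics/w2.png",C["wrist"]["image"][:,:,::-1])
E
```

```text
(no output)
```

View pics/w2.png

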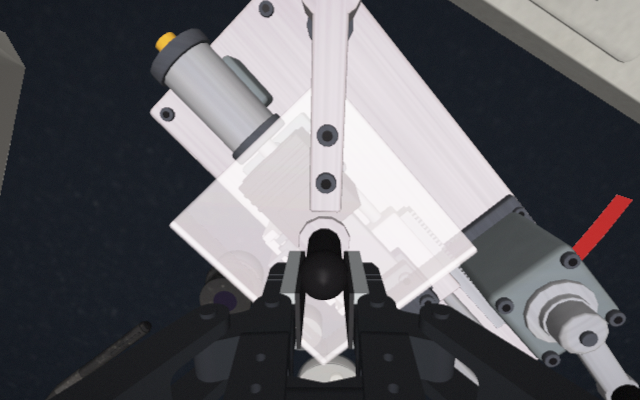

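At the stop (−0.161 held while the force rose to 15 N). The hub screw shows at (588,338), and the hood is square over the connector. Next I release the peg and lift.

Converted, -0.003 m is -0.004.

Emit:
{"op": "creep_tool", "data": {"steps": [{"xyz": [0,-0.004,0]},{"xyz": [0,-0.004,0]}]}}

```text
clock: 6.35
tcp_pos: [0.4669, -0.1607, 0.1395]
orientation: [-0.002, 0.993, 0.119, -0.002]
wrist_force: [-9.5, 7.0, 7.9]
finger_gap: 0.0166
grip_force: 29.4
```

Emit:
{"op": "creep_tool", "data": {"steps": [{},{},{"xyz": [0,0,-0.0267]},{"xyz": [0,0,-0.08]},{"xyz": [0,0,-0.12]},{"xyz": [0,0,-0.12]}], "finger_gap": 0.045, "squeeze": 30}}

```text
clock: 7.1
tcp_pos: [0.4715, -0.1638, 0.2321]
orientation: [0.002, 0.993, 0.118, 0.003]
wrist_force: [0.2, 0.1, -0.2]
finger_gap: 0.045
grip_force: 0.0
```

```bash
python3 - <<'E'
from h import *
w=read_camera("wrist");s=probe_bus.get_state();R=Ro.from_quat(s["orientation"],scalar_first=True).as_matrix()
print(s["tcp_pos"]); G=np.array([.4297,-.3297,s["tcp_pos"][2]]);print(proj(w,[.4297,-.3297,.1485]),"to knob",R.T@(G-s["tcp_pos"]))
E
```

```text
[ 0.47059988 -0.1632698   0.23043503]
[549.36750255 335.92708909] to knob [-0.07890974  0.15213488  0.0002108 ]
```

Move above the crank knob and look with the wrist camera.

Converted, 0.152 m is 0.2027, -0.079 m is -0.1053.

Emit:
{"op": "creep_tool", "data": {"steps": [{"xyz": [-0.1053,0.2027,0]},{"xyz": [-0.1053,0.2027,0]},{"xyz": [-0.1053,0.2027,0]},{"xyz": [-0.1053,0.2027,0]}]}}

```text
clock: 7.65
tcp_pos: [0.4273, -0.3316, 0.2275]
orientation: [-0.0, 0.993, 0.116, -0.001]
wrist_force: [0.4, 1.0, -0.9]
finger_gap: 0.045
grip_force: 0.0
```

```bash
python3 - <<'E'
from h import *
w=read_camera("wrist");cv2.imwrite("pics/w3.png",w["image"][:,:,::-1])
E
```

```text
(no output)
```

View pics/w3.png

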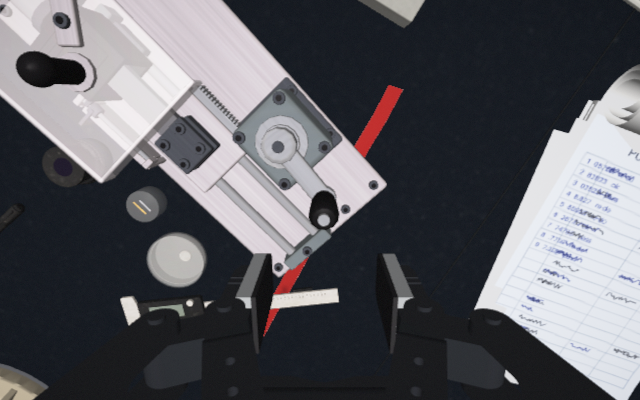

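Knob top at (323,219), hub centre at (278,146).

```bash
python3 - <<'E'
from h import *
w=read_camera("wrist");s=probe_bus.get_state();R=Ro.from_quat(s["orientation"],scalar_first=True).as_matrix();print(s["tcp_pos"])
K=plane(w,[323,218],.1485);A=plane(w,[278,146],.1125);v=(K-A)[:2]
S=read_camera("scene");f=lambda x,y: np.array([(x+.5)/3.8-.5+230,(y+.5)/3.8-.5+145])
print(K,A,np.linalg.norm(v),np.degrees(np.arctan2(v[1],v[0])),tri(w,[323,218],S,f(440,278)))
print("togo",R.T@(K*[1,1,0]+[0,0,.1365]-s["tcp_pos"]))
E
```

```text
[ 0.42787201 -0.32858843  0.22792043]
[ 0.43302526 -0.32751152  0.1485    ] [ 0.46234802 -0.29016553  0.1125    ] 0.04748207053243669 -128.13775108172032 (array([ 0.4314641 , -0.32781947,  0.14411278]), np.float64(0.24686913552272927))
togo [0.00535705 0.00036408 0.09141433]
```

Converted, 0.091 m is 0.1213, 0.005 m is 0.0067.

Emit:
{"op": "creep_tool", "data": {"steps": [{"xyz": [0.0067,0.0007,0.06]},{"xyz": [0.0067,0.0007,0.1067]},{"xyz": [0.0067,0.0007,0.1213]},{"xyz": [0.0067,0.0007,0.1213]}]}}

```text
clock: 8.3
tcp_pos: [0.4336, -0.3269, 0.1382]
orientation: [-0.0, 0.993, 0.119, -0.0]
wrist_force: [0.1, -0.1, -0.9]
finger_gap: 0.0452
grip_force: 0.0
```

Emit:
{"op": "creep_tool", "data": {"steps": [{},{},{},{}], "finger_gap": 0.005, "squeeze": 50}}

```text
clock: 8.8
tcp_pos: [0.4343, -0.329, 0.14]
orientation: [0.001, 0.993, 0.119, 0.001]
wrist_force: [0.3, 0.3, 6.6]
finger_gap: 0.0165
grip_force: 48.9
```

```bash
python3 - <<'E'
from h import *
s=probe_bus.get_state();R=Ro.from_quat(s["orientation"],scalar_first=True).as_matrix();p=s["tcp_pos"]
A=np.array([.462,-.290]);v=p[:2]-A;a0=np.arctan2(v[1],v[0]);print(p,np.linalg.norm(v),np.degrees(a0))
for k in range(1,33):
    t=a0-.2*k;print(k,np.degrees(t).round(),(R.T@np.r_[A+.048*np.array([np.cos(t),np.sin(t)])-p[:2],0])[:2].round(4))
E
```

```text
[ 0.43430641 -0.32898688  0.14004658] 0.047821663048546986 -125.3873644299563
1 -137.0 [-0.0057 -0.0077]
2 -148.0 [-0.0095 -0.0165]
3 -160.0 [-0.0116 -0.0258]
4 -171.0 [-0.0117 -0.0354]
5 -183.0 [-0.01   -0.0448]
6 -194.0 [-0.0064 -0.0537]
7 -206.0 [-0.0011 -0.0617]
8 -217.0 [ 0.0057 -0.0685]
9 -229.0 [ 0.0137 -0.0738]
10 -240.0 [ 0.0225 -0.0774]
11 -251.0 [ 0.032  -0.0792]
12 -263.0 [ 0.0415 -0.0791]
13 -274.0 [ 0.0509 -0.077 ]
14 -286.0 [ 0.0597 -0.0732]
15 -297.0 [ 0.0675 -0.0677]
16 -309.0 [ 0.0741 -0.0607]
17 -320.0 [ 0.0792 -0.0526]
18 -332.0 [ 0.0825 -0.0436]
19 -343.0 [ 0.084  -0.0341]
20 -355.0 [ 0.0836 -0.0245]
21 -366.0 [ 0.0813 -0.0152]
22 -377.0 [ 0.0772 -0.0066]
23 -389.0 [0.0714 0.0011]
24 -400.0 [0.0643 0.0075]
25 -412.0 [0.056  0.0123]
26 -423.0 [0.0469 0.0154]
27 -435.0 [0.0374 0.0166]
28 -446.0 [0.0279 0.0159]
29 -458.0 [0.0186 0.0133]
30 -469.0 [0.0101 0.009 ]
31 -481.0 [0.0026 0.003 ]
32 -492.0 [-0.0036 -0.0043]
```

Converted, -0.0685 m is -0.0913, -0.0615 m is -0.082.

Emit:
{"op": "creep_tool", "data": {"steps": [{"xyz": [-0.0073,-0.01,-0.0013]},{"xyz": [-0.0127,-0.022,-0.0013]},{"xyz": [-0.0153,-0.0347,-0.0013]},{"xyz": [-0.0153,-0.0473,-0.0013]},{"xyz": [-0.0133,-0.06,-0.0013]},{"xyz": [-0.0087,-0.0713,-0.0013]},{"xyz": [-0.0013,-0.082,-0.0013]},{"xyz": [0.0073,-0.0913,-0.0013]}]}}

```text
clock: 9.8
tcp_pos: [0.4256, -0.2626, 0.1403]
orientation: [0.003, 0.993, 0.119, 0.003]
wrist_force: [9.7, -9.6, -7.7]
finger_gap: 0.0164
grip_force: 48.9
```

```bash
python3 - <<'E'
from h import *
s=probe_bus.get_state();R=Ro.from_quat(s["orientation"],scalar_first=True).as_matrix();p=s["tcp_pos"]
A=np.array([.462,-.290]);v=p[:2]-A;u=v/np.linalg.norm(v);f=s["wrist_force"];print(p,np.linalg.norm(v),np.degrees(np.arctan2(v[1],v[0])),"rad",f[:2]@u,"drag",f[:2]@[-u[1],u[0]],f[2])
E
```

```text
[ 0.42558003 -0.2626202   0.14026088] 0.045563884604971926 143.0648851281761 rad -13.49702382766457 drag 1.8655011690606065 -7.722613650546642
```

```bash
cat >> h.py <<'E'
R2=np.array([[.972,.2355],[.2355,-.972]])
def table(cmd,A,deg,step,n):
    "rows from commanded xy cmd, about A, starting angle deg, clockwise"
    t=np.radians(deg)-step*np.arange(1,n+1); X=np.array(A)+.048*np.c_[np.cos(t),np.sin(t)]
    print(((X-cmd)@R2).round(4).tolist(), "end",np.degrees(t[-1]).round(1))
def look(A,cmd):
    s=probe_bus.get_state();p=s["tcp_pos"][:2];v=p-A;r=np.linalg.norm(v);u=v/r;f=s["wrist_force"][:2];c=np.array(cmd)-A
    print("p",p.round(4),"r",r.round(4),"deg",np.degrees(np.arctan2(v[1],v[0])).round(1),"cmddeg",np.degrees(np.arctan2(c[1],c[0])).round(1),"Frad",(f@u).round(1),"drag",(f@[-u[1],u[0]]).round(1),"fz",s["wrist_force"][2].round(1),"gap",s["finger_gap"].round(4),"grip",s["grip_force"],"t",s["clock"])
def nxt(cmd,d): return np.array(cmd)+R2@np.array(d)
E
python3 - <<'E'
from h import *
table([.4228,-.2590],[.464,-.2915],142,.25,8)
E
```

```text
[[0.0128, -0.0025], [0.0243, -0.006], [0.0362, -0.0066], [0.048, -0.0041], [0.0587, 0.0011], [0.0678, 0.0089], [0.0747, 0.0187], [0.079, 0.0299]] end 27.4
```

Converted, 0.079 m is 0.1053, 0.0745 m is 0.0993.

Emit:
{"op": "creep_tool", "data": {"steps": [{"xyz": [0.0173,-0.0033,0.0013]},{"xyz": [0.0327,-0.008,0.0013]},{"xyz": [0.048,-0.0087,0.0013]},{"xyz": [0.064,-0.0053,0.0013]},{"xyz": [0.078,0.0013,0.0013]},{"xyz": [0.0907,0.012,0.0013]},{"xyz": [0.0993,0.0247,0.0013]},{"xyz": [0.1053,0.04,0.0013]}]}}

```text
clock: 10.8
tcp_pos: [0.507, -0.2694, 0.14]
orientation: [-0.0, 0.993, 0.119, 0.001]
wrist_force: [-0.7, 4.3, 11.5]
finger_gap: 0.0167
grip_force: 50.8
```

```bash
python3 - <<'E'
from h import *
c=nxt([.4228,-.2590],[.079,.030]);print(c);look([.464,-.2915],c);table(c,[.464,-.2915],27,.25,8)
E
```

```text
[ 0.506653  -0.2695555]Traceback (most recent call last):
  File "<stdin>", line 2, in <module>
  File "h.py", line 19, in look
    print("p",p.round(4),"r",r.round(4),"deg",np.degrees(np.arctan2(v[1],v[0])).round(1),"cmddeg",np.degrees(np.arctan2(c[1],c[0])).round(1),"Frad",(f@u).round(1),"drag",(f@[-u[1],u[0]]).round(1),"fz",s["wrist_force"][2].round(1),"gap",s["finger_gap"].round(4),"grip",s["grip_force"],"t",s["clock"])
                                                                                                                                                                                                                                            ^^^^^^^^^^^^^^^^^^^^^
AttributeError: 'float' object has no attribute 'round'
```

```bash
sed -i 's/s\["finger_gap"\].round(4)/s["finger_gap"]/' h.py; python3 - <<'E'
from h import *
c=[.50665,-.26956];look([.464,-.2915],c);table(c,[.464,-.2915],27,.25,8)
E
```

```text
p [ 0.507  -0.2694] r 0.0483 deg 27.2 cmddeg 27.2 Frad 1.3 drag 4.1 fz 11.5 gap 0.016709204933014893 grip 50.81324743805453 t 10.8
[[0.0014, 0.0121], [-0.0003, 0.0239], [-0.0049, 0.035], [-0.012, 0.0446], [-0.0214, 0.0521], [-0.0322, 0.0571], [-0.044, 0.0592], [-0.056, 0.0584]] end -87.6
```

Converted, 0.059 m is 0.0787, 0.0585 m is 0.078.

Emit:
{"op": "creep_tool", "data": {"steps": [{"xyz": [0.002,0.016,-0.002]},{"xyz": [-0.0007,0.032,-0.002]},{"xyz": [-0.0067,0.0467,-0.002]},{"xyz": [-0.016,0.0593,-0.002]},{"xyz": [-0.0287,0.0693,-0.002]},{"xyz": [-0.0427,0.076,-0.002]},{"xyz": [-0.0587,0.0787,-0.002]},{"xyz": [-0.0747,0.078,-0.002]}]}}

```text
clock: 11.8
tcp_pos: [0.4666, -0.3397, 0.1401]
orientation: [-0.001, 0.993, 0.119, 0.002]
wrist_force: [6.0, 4.7, 3.0]
finger_gap: 0.0172
grip_force: 50.1
```

```bash
python3 - <<'E'
from h import *
c=nxt([.50665,-.26956],[-.056,.0585]);print(c);look([.464,-.2915],c);table(c,[.464,-.2915],-87.6,.25,8)
E
```

```text
[ 0.46599475 -0.33961   ]
p [ 0.4666 -0.3397] r 0.0483 deg -86.9 cmddeg -87.6 Frad -4.4 drag 6.3 fz 3.0 gap 0.017210929729972284 grip 50.05289464490488 t 11.8
[[-0.0113, -0.0039], [-0.0214, -0.0104], [-0.0295, -0.0191], [-0.0353, -0.0297], [-0.0382, -0.0412], [-0.0382, -0.0532], [-0.0353, -0.0648], [-0.0295, -0.0753]] end -202.2
```

Converted, -0.0295 m is -0.0393, -0.0215 m is -0.0287.

Emit:
{"op": "creep_tool", "data": {"steps": [{"xyz": [-0.0153,-0.0053,0]},{"xyz": [-0.0287,-0.014,0]},{"xyz": [-0.0393,-0.0253,0]}]}}

```text
clock: 12.18
tcp_pos: [0.4342, -0.3292, 0.1402]
orientation: [0.001, 0.993, 0.119, 0.002]
wrist_force: [9.3, 1.0, -2.1]
finger_gap: 0.0166
grip_force: 49.6
```

```bash
python3 - <<'E'
from h import *
c=nxt([.46599,-.33961],[-.0295,-.019]);print(c);look([.464,-.2915],c);table(c,[.464,-.2915],-130.5,.25,3)
E
```

```text
[ 0.4328415  -0.32808925]
p [ 0.4342 -0.3292] r 0.048 deg -128.4 cmddeg -130.4 Frad -6.6 drag 6.7 fz -2.1 gap 0.01664551356761487 grip 49.58962924545631 t 12.175
[[-0.0057, -0.0106], [-0.0087, -0.0222], [-0.0087, -0.0342]] end -173.5
```

Converted, -0.034 m is -0.0453, -0.022 m is -0.0293.

Emit:
{"op": "creep_tool", "data": {"steps": [{"xyz": [-0.0073,-0.014,0]},{"xyz": [-0.0113,-0.0293,0]},{"xyz": [-0.0113,-0.0453,0]}]}}

```text
clock: 12.55
tcp_pos: [0.4171, -0.3, 0.1403]
orientation: [0.003, 0.993, 0.118, 0.001]
wrist_force: [5.1, -7.3, -4.3]
finger_gap: 0.0168
grip_force: 49.5
```

```bash
python3 - <<'E'
from h import *
c=nxt([.43284,-.32809],[-.0085,-.034]);print(c);look([.464,-.2915],c);table(c,[.464,-.2915],-173.5,.25,3)
E
```

```text
[ 0.416571   -0.29704375]
p [ 0.4171 -0.3   ] r 0.0477 deg -169.8 cmddeg -173.3 Frad -3.7 drag 8.0 fz -4.3 gap 0.016800306732337907 grip 49.470188613049686 t 12.55
[[0.0027, -0.0118], [0.0085, -0.0223], [0.0166, -0.031]] end -216.5
```

Converted, -0.031 m is -0.0413, -0.0225 m is -0.03.

Emit:
{"op": "creep_tool", "data": {"steps": [{"xyz": [0.0033,-0.016,0]},{"xyz": [0.0113,-0.03,0]},{"xyz": [0.022,-0.0413,0]}]}}

```text
clock: 12.92
tcp_pos: [0.4239, -0.2658, 0.1401]
orientation: [0.002, 0.993, 0.118, -0.002]
wrist_force: [-3.2, -8.3, 0.8]
finger_gap: 0.017
grip_force: 49.9
```

```bash
python3 - <<'E'
from h import *
c=nxt([.41657,-.29704],[.0165,-.031]);print(c);look([.464,-.2915],c);table(c,[.464,-.2915],-216.5,.25,3)
E
```

```text
[ 0.4253075  -0.26302225]
p [ 0.4239 -0.2658] r 0.0477 deg 147.4 cmddeg 143.6 Frad -1.8 drag 8.7 fz 0.8 gap 0.01704801481265777 grip 49.90783571731299 t 12.925
[[0.0102, -0.0065], [0.0216, -0.0103], [0.0335, -0.0111]] end -259.5
```

Converted, 0.0335 m is 0.0447, 0.0215 m is 0.0287.

Emit:
{"op": "creep_tool", "data": {"steps": [{"xyz": [0.0133,-0.0087,0]},{"xyz": [0.0287,-0.014,0]},{"xyz": [0.0447,-0.0147,0]}]}}

```text
clock: 13.3
tcp_pos: [0.4519, -0.2453, 0.14]
orientation: [0.0, 0.993, 0.118, -0.003]
wrist_force: [-10.1, -0.8, 8.4]
finger_gap: 0.0165
grip_force: 50.7
```

```bash
python3 - <<'E'
from h import *
c=nxt([.42531,-.26302],[.0335,-.011]);print(c);look([.464,-.2915],c);table(c,[.464,-.2915],-259.5,.25,3)
E
```

```text
[ 0.4552815  -0.24443875]
p [ 0.4519 -0.2453] r 0.0478 deg 104.7 cmddeg 100.5 Frad 1.8 drag 10.0 fz 8.4 gap 0.016543215873104294 grip 50.734571849461645 t 13.3
[[0.0118, 0.002], [0.0227, 0.007], [0.032, 0.0145]] end -302.5
```

Converted, 0.032 m is 0.0427, 0.0225 m is 0.03.

Emit:
{"op": "creep_tool", "data": {"steps": [{"xyz": [0.016,0.0027,-0.0007]},{"xyz": [0.03,0.0093,-0.0007]},{"xyz": [0.0427,0.0193,-0.0007]}]}}

```text
clock: 13.68
tcp_pos: [0.486, -0.2488, 0.14]
orientation: [-0.003, 0.993, 0.119, -0.003]
wrist_force: [-7.7, 8.0, 9.4]
finger_gap: 0.0166
grip_force: 51.0
```

```bash
python3 - <<'E'
from h import *
c=nxt([.45528,-.24444],[.032,.0145]);print(c);look([.464,-.2915],c);table(c,[.464,-.2915],-302.5,.25,3)
E
```

```text
[ 0.48979875 -0.250998  ]
p [ 0.486  -0.2488] r 0.048 deg 62.7 cmddeg 57.5 Frad 3.6 drag 10.5 fz 9.4 gap 0.016615989961135995 grip 50.95644577173516 t 13.675
[[0.0071, 0.0096], [0.0117, 0.0207], [0.0134, 0.0325]] end -345.5
```

Converted, 0.0325 m is 0.0433, 0.0205 m is 0.0273.

Emit:
{"op": "creep_tool", "data": {"steps": [{"xyz": [0.0093,0.0127,0]},{"xyz": [0.0153,0.0273,0]},{"xyz": [0.018,0.0433,0]}]}}

```text
clock: 14.05
tcp_pos: [0.5097, -0.276, 0.1401]
orientation: [-0.004, 0.993, 0.12, -0.0]
wrist_force: [0.5, 12.0, 6.8]
finger_gap: 0.0167
grip_force: 50.6
```

```bash
python3 - <<'E'
from h import *
c=nxt([.48980,-.25100],[.0135,.0325]);print(c);look([.464,-.2915],c);table(c,[.464,-.2915],-345.5,.25,3)
E
```

```text
[ 0.51057575 -0.27941075]
p [ 0.5097 -0.276 ] r 0.0482 deg 18.8 cmddeg 14.6 Frad 4.3 drag 11.2 fz 6.8 gap 0.016662697358531355 grip 50.62715474283323 t 14.05
[[-0.0014, 0.0119], [-0.0056, 0.0231], [-0.0125, 0.033]] end -388.5
```

The rows are not in the units I measure in: shifts go in shares of 0.75 m and turns go in shares of pi rad. I convert before sending: 0.033 m is 0.044, 0.023 m is 0.0307.

Emit:
{"op": "creep_tool", "data": {"steps": [{"xyz": [-0.002,0.016,0]},{"xyz": [-0.0073,0.0307,0]},{"xyz": [-0.0167,0.044,0]}]}}

```text
clock: 14.42
tcp_pos: [0.5076, -0.3124, 0.1402]
orientation: [-0.003, 0.993, 0.12, 0.002]
wrist_force: [6.7, 9.4, 1.5]
finger_gap: 0.0169
grip_force: 50.1
```

```bash
python3 - <<'E'
from h import *
c=nxt([.51058,-.27941],[-.0125,.033]);print(c);look([.464,-.2915],c);table(c,[.464,-.2915],-388.5,.25,3)
E
```

```text
[ 0.5062015  -0.31442975]
p [ 0.5076 -0.3124] r 0.0483 deg -25.6 cmddeg -28.5 Frad 2.0 drag 11.4 fz 1.5 gap 0.01689458060807892 grip 50.1422432390973 t 14.425
[[-0.0091, 0.0078], [-0.0198, 0.0131], [-0.0315, 0.0156]] end -431.5
```

Emit:
{"op": "creep_tool", "data": {"steps": [{"xyz": [-0.012,0.0107,0]},{"xyz": [-0.0267,0.0173,0]},{"xyz": [-0.042,0.0207,0]}]}}

```text
clock: 14.8
tcp_pos: [0.4815, -0.3365, 0.1403]
orientation: [-0.001, 0.993, 0.12, 0.003]
wrist_force: [11.2, 5.8, -1.5]
finger_gap: 0.0166
grip_force: 49.8
```

```bash
python3 - <<'E'
from h import *
c=nxt([.50620,-.31443],[-.0315,.0155]);print(c);look([.464,-.2915],c);table(c,[.464,-.2915],-431.5,.25,3)
E
```

```text
[ 0.47923225 -0.33691425]
p [ 0.4815 -0.3365] r 0.0483 deg -68.7 cmddeg -71.5 Frad -1.4 drag 12.6 fz -1.5 gap 0.016553765653813324 grip 49.76607174379751 t 14.8
[[-0.012, -0.0004], [-0.0235, -0.0038], [-0.0337, -0.0099]] end -474.5
```

Converted, -0.0335 m is -0.0447, -0.0235 m is -0.0313.

Emit:
{"op": "creep_tool", "data": {"steps": [{"xyz": [-0.016,-0.0007,0]},{"xyz": [-0.0313,-0.0053,0]},{"xyz": [-0.0447,-0.0133,0]}]}}

```text
clock: 15.18
tcp_pos: [0.4471, -0.3365, 0.1403]
orientation: [0.001, 0.993, 0.119, 0.003]
wrist_force: [14.7, -0.5, -6.7]
finger_gap: 0.0168
grip_force: 49.3
```

```bash
python3 - <<'E'
from h import *
c=nxt([.47923,-.33691],[-.0335,-.010]);print(c);look([.464,-.2915],c);table(c,[.464,-.2915],-474.5,.25,3)
E
```

```text
[ 0.444313   -0.33507925]
p [ 0.4471 -0.3365] r 0.0481 deg -110.6 cmddeg -114.3 Frad -4.7 drag 13.9 fz -6.7 gap 0.01676707027195258 grip 49.34484704397619 t 15.175
[[-0.0087, -0.0085], [-0.0147, -0.0188], [-0.018, -0.0303]] end -517.5
```

Converted, -0.0305 m is -0.0407, -0.019 m is -0.0253.

Emit:
{"op": "creep_tool", "data": {"steps": [{"xyz": [-0.0113,-0.0113,0]},{"xyz": [-0.0193,-0.0253,0]},{"xyz": [-0.024,-0.0407,0]}]}}

```text
clock: 15.55
tcp_pos: [0.4212, -0.3128, 0.1403]
orientation: [0.002, 0.993, 0.118, 0.002]
wrist_force: [6.9, -2.2, -4.5]
finger_gap: 0.0171
grip_force: 49.8
```

```bash
python3 - <<'E'
from h import *
c=nxt([.44431,-.33508],[-.018,-.0305]);print(c);look([.464,-.2915],c);table(c,[.464,-.2915],-517.5,.25,3)
E
```

```text
[ 0.41963125 -0.309673  ]
p [ 0.4212 -0.3128] r 0.0478 deg -153.6 cmddeg -157.7 Frad -5.3 drag 5.0 fz -4.5 gap 0.017062347939839108 grip 49.78412720840424 t 15.55
[[-0.0004, -0.0118], [0.0022, -0.0235], [0.0077, -0.0341]] end -560.5
```

The drag fell from 13.9 to 5.0 N, so the latch let go. I'll stop here, settle, and check.

Emit:
{"op": "creep_tool", "data": {"steps": [{},{}]}}

```text
clock: 15.8
tcp_pos: [0.4197, -0.3096, 0.1402]
orientation: [-0.001, 0.993, 0.119, 0.001]
wrist_force: [4.8, 2.2, -0.6]
finger_gap: 0.0171
grip_force: 50.2
```

```bash
python3 - <<'E'
from h import *
look([.464,-.2915],[.41963,-.30967])
C=cams("side","wrist")
a=cv2.resize(C["side"]["image"][135:300,265:405,::-1],None,fx=3.3,fy=3.3,interpolation=cv2.INTER_CUBIC)
b=cv2.resize(C["wrist"]["image"][0:300,0:180,::-1],(326,544))
cv2.imwrite("pics/s4.png",np.hstack([a[:544],b]))
E
```

```text
p [ 0.4197 -0.3096] r 0.0478 deg -157.7 cmddeg -157.7 Frad -5.3 drag -0.3 fz -0.6 gap 0.017063183951567324 grip 50.224560701753944 t 15.8
```

View pics/s4.png

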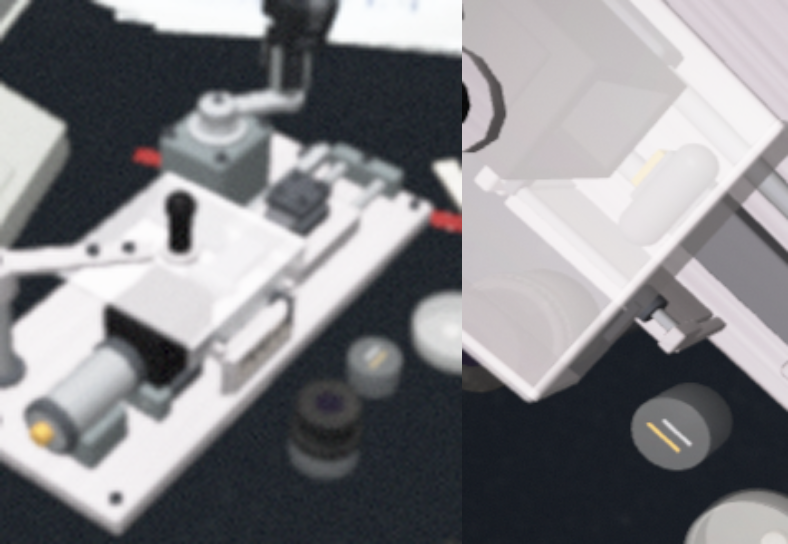

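Under the clear hood the socket is back at the gauge and the plug's tip (right panel, ~(650,168)) stands free of it; drag is zero. Bystanders are in place. Release and lift.

Converted, -0.12 m is -0.16, -0.1 m is -0.1333.

Emit:
{"op": "creep_tool", "data": {"steps": [{},{},{},{"xyz": [0,0,-0.0267]},{"xyz": [0,0,-0.08]},{"xyz": [0,0,-0.1333]},{"xyz": [0,0,-0.16]},{"xyz": [0,0,-0.16]}], "finger_gap": 0.045}}

```text
clock: 16.9
tcp_pos: [0.4201, -0.3117, 0.2619]
orientation: [0.001, 0.993, 0.119, 0.001]
wrist_force: [-0.4, 0.0, -0.4]
finger_gap: 0.0447
grip_force: 0.0
```

Emit:
{"op": "creep_tool", "data": {"steps": [{},{},{},{}]}}

```text
clock: 17.4
tcp_pos: [0.4194, -0.3107, 0.2598]
orientation: [-0.0, 0.993, 0.119, -0.0]
wrist_force: [-0.2, 0.3, -0.6]
finger_gap: 0.0451
grip_force: 0.0
```

```bash
python3 - <<'E'
from h import *
C=cams("wrist","side")
cv2.imwrite("pics/w5.png",cv2.resize(np.hstack([C["wrist"]["image"],C["side"]["image"][:,200:500]])[:,:,::-1],(800,340)))
E
```

```text
(no output)
```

View pics/w5.png

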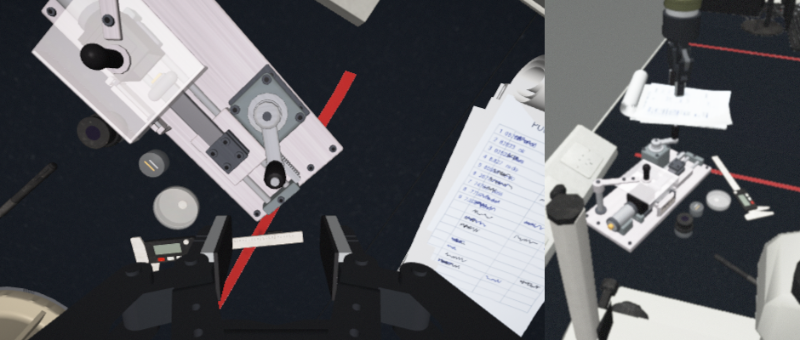

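The guard stands over the connector, the crank stayed put and the bystanders are untouched. Handing in.

```bash
python3 -c "
from workcell import env, probe_bus, read_camera, hand_in
print(hand_in())"
```

```text
the job is handed in; nothing more can be done
None
```

I swung the guard onto its stop and wound the crank clockwise until the connector snapped, stopping within about 0.75 rad (under a third of a turn); I then released the crank and handed the job in at about 17.5 s, with the guard and bystanders in place in the last pictures.

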